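# Draw the spring test slide out to the index and hold it

### The arm

A 6-joint arm with a two-finger parallel gripper is mounted at the origin on a cart in front of the work surface, level with it; the furniture and walls round the work are solid. World frame = base frame: x ahead of the robot, y to its left, z up, the work surface at z = 0. Lengths are in m, angles in rad, forces in N, time in s.
With the tool pointing down it reaches from about 0.35 to 0.975 m from the base axis. Payload 17.4 kg.
Tool frame: the origin (TCP) lies between the finger pads; the fingertips stand 17 mm ahead of it and the grasp point (between the pads) lies 2 mm behind it (tcp_to_tips is the distance from the TCP to the fingertips, in m); z points along the fingers, y is the line along which they close (so a half turn about z gives the same grasp; the last joint's range is limited). The gripper opens to 85 mm and grips with 20 to 120 N. Pads are 22 mm wide; open, the fingers measure 114 mm over their backs; the gripper's body (76 mm by 85 mm) begins 54 mm behind the grasp point. The pads swing forward as they close: fully open they stand 13 mm farther back than shut.
Start: joints at [-1.372, 0.116, 1.442, -0, 1.584, -0.038], TCP at [0.158, -0.656, 0.248] pointing down, gripper open.
Joint ranges: [-2.83, 2.83], [-0.83, 2.19], [0.07, 2.5], [-1.14, 4.28], [0.01, 3], [-2.97, 2.97]. Speed limits (rad/s): [1.89, 1.89, 2.22, 3.14, 3.14, 3.14].

### API

Orientations are given as a rotation vector (axis times angle).
In Python, from rig import * gives the robot as it stands.
- The arm moves only by the tool arm_command, never from a script. Its argument "targets" is a list of rows, each an object of numbers: "rx", "ry", "rz": the turn, a rotation vector about the tool's x, y, z in degrees; "dx", "dy", "dz": the shift along the tool's x, y, z in cm; "claw": the closure, from 0 (fully open) to 1 (shut). A call has 1 to 20 rows; each row is the pose to reach, as a shift and turn from the pose commanded when the call began, along the tool's axes at that moment; what a row does not reach only later rows make up. A row lasts 1/12 s, in which the tool goes at most 41.7 mm and 7.16 degrees, less where a joint would pass 70% of its speed; a pose out of reach is approached as far as the arm can. A call with a gripper value outside its range is refused whole. The fingers move at their own pace and stop on an object; the grip force is fixed at half the most. Time passes only in rows, so rows that repeat a pose let the fingers close. It gives the time, the measured TCP pose, the force, the opening and the grip force at its end, in the units of the state.
- observe(): the state, without advancing time (a new reading comes with each control period).
- snapshot(name): name is "side" or "top" or "wrist"; returns (picture, depth): 480x640x3 uint8, red, green, blue; 480x640 float32, m along the optical axis (not along the pixel's ray), 0 where there is no reading.
- calibration(name): a dict with "intrinsics" (3x3 intrinsics, pixels), "k1" (the pictures are not rectified: a ray, as slopes to the right and down, at radius r is drawn at 1 + k1 r^2 times it, then the intrinsics apply), "pose" (4x4, takes a point from camera to world coordinates). Camera axes: x right, y up, looking along -z (the intrinsics and any distortion apply to the point x, -y, -z); pixel columns grow to the right and rows downward; lengths in m; the calibration is good to about 2 mm. A picture is of the moment at which its call begins: read the wrist's pose just before it. calibration takes no time and is no camera call; for the wrist camera it gives the pose at the moment of the call.
- close_job(): hands the job in; it is judged then, once.
The state is a dict: "clock": time; "qpos": joint angles; "dq": joint speeds; "effort": joint torques, N m; "position": TCP position; "tool_rot": TCP orientation; "contact_force": force on the tool from outside, world axes, zero at the start; "ft_torque": the same for the moment, N m; "opening": finger opening in m; "gripper_force": force on a finger pad.
Only numpy, scipy, OpenCV 4.12 (cv2) and the standard library are available. Lean on these libraries where they do the work, as an engineer would, in place of code of your own. Each camera call takes 0.05 s, during which the arm holds its last target. There are 200 camera calls.

### The job

Free the slide of the spring test rig by turning its lock knob a quarter turn clockwise, so that the latch arm swings out of the slide's way while the slide is still at home. Then draw the slide out by its upright plate against its spring until its pointer is in line with the pointer of the index on the scale bar, without drawing it well past the index, and finish holding it there: the program ends with the plate still held and the knob still turned free. Leave the ring gauges, the loose spring and the loupe where they are.

Things in the scene. Friction and masses are not known exactly. Their poses are not given: they have to be found in the camera images.
- rig: spring test rig, fixed to the worktop: grey base 270 x 200 x 12 mm, two guide rods, a dark spring barrel behind, a scale bar on the left. Origin: centre of the base's underside; x along the rods towards the barrel, y left, z up. The slide is drawn out along the rig's -x. At home its plate stands at x = 60 mm; knob axis at x = 13, y = -75 mm
- slide (a joint): travel of the slide in m: 0 = home, grows as it is drawn out along the rig's -x, end stop at 0.135. A spring pulls it home with about 4 N at home and 11 N at 0.11 m; it springs back when let go. While locked it can move only about 4 mm. The index stands at 0.06 to 0.11 m of travel
- pull_grip (a point): point to grip on the slide: 20 mm below the top of its black upright plate, which is 14 mm thick along the rig's x, 36 mm wide along y and stands from 40 mm to 95 mm above the worktop on the 60 x 60 mm aluminium carriage; moves with the slide
- pointer_tip (a point): tip of the slide's pointer, a 3 mm wide steel tongue on the left of the carriage, 36 mm above the worktop; same x in the rig as the plate's middle
- index_tip (a point): tip of the index pointer, a 3 mm wide steel tongue on a dark saddle (18 mm long, top 46 mm above the worktop) fixed on the scale bar; 36 mm above the worktop. The slide's pointer shall stop beside it, in line (same x in the rig); about 3.5 mm then remain between the tips along y
- lock (a joint): turn of the lock knob in rad: 0 = locked (latch arm points along the rig's +x and props the slide's lug), grows clockwise seen from above, stop at 1.65; at 1.57 the arm points away from the slide (-y) and the slide is free. It stays where it is left (0.06 N m of friction). Starts at 0 to 0.15
- knob_grip (a point): point to grip on the knob's axis, 65 mm above the worktop: the black wing is a bar 42 mm long, 12 mm thick, from 50 mm to 78 mm above the worktop. Locked (0) its length lies along the rig's x; it turns with the knob. A steel latch arm lies below it, up to 36 mm above the worktop
- gauge_small: steel ring gauge 44 mm across, 14 mm high, lying on the rig's base plate in front of the knob; leave it alone. Origin: centre of its underside
- gauge_large: steel ring gauge 52 mm across, 16 mm high, on the worktop left of the rig; leave it alone. Origin: centre of its underside
- test_spring: coil spring 22 mm across, 30 mm high, standing left of the rig; leave it alone. Origin: centre of its underside
- loupe: black loupe 45 mm across, 49 mm high, on the worktop at the front left; leave it alone. Origin: centre of its underside

How it is judged:
On the way, in this order (a step that is already met when the one before it is completed fails the run):
1. the lock knob is turned free (more than 1.1 rad clockwise) while the slide is still at home (within 10 mm) (value of joint lock above 1.1 rad and value of joint slide below 0.01 m), for 0.2 s.
2. the slide is held with its pointer in line with the index (within 5 mm) (x of pointer_tip in the frame of index_tip between -0.005 and 0.005 m and contact force between the fingers and slide above 2 N), for 0.3 s.
At the end, for the whole second after the job is handed in: The slide's pointer is within 5 mm of the index along the rig, the slide is still (under 10 mm/s) and held by the fingers (over 2 N), and the lock knob is still turned free (over 1.1 rad) (all of step 2 and velocity of joint slide between -0.01 and 0.01 m/s and value of joint lock above 1.1 rad); the arm keeps its last pose, push and grip.
It fails at once if the slide is drawn more than 15 mm past the index (x of pointer_tip in the frame of index_tip below -0.015 m).
It fails at once if a ring gauge, the loose spring or the loupe is moved more than 30 mm (distance of any of gauge_small, gauge_large, test_spring, loupe from where it was at the start of the episode above 0.03 m).
It also fails if it takes over 45 s, if anything falls off the work surface, if the arm or the gripper's body presses on something with over 40 N, if the wrist force passes 120 N, or if a joint passes its speed limit or range.

## Working session

There is one attempt and no reset: what is moved stays moved. The work goes in short steps, Python scripts to look and compute and a tool call to move; the robot and the scene stay as the last step left them, time stands still between calls to the robot, and variables do not carry over. Pictures are saved under pics/ and viewed, at most 10 in all, crops included, and the job is handed in when it is done.

Besides the shell and the picture viewer there is one more tool, called after "Call:" by a JSON object that holds its "fn" and its "kwargs". arm_command: Moves the arm, as the interface text tells. Its arguments: {"type":"object","properties":{"targets":{"type":"array"}},"required":["targets"]}

```bash
mkdir -p pics; cat > h.py <<'E'
from rig import *
import numpy as np, cv2
from scipy.spatial.transform import Rotation as R
def ray(c,u,v):
    K=np.array(c["intrinsics"]);P=np.array(c["pose"])
    d=np.array([(u-K[0,2])/K[0,0],(v-K[1,2])/K[1,1]]);s=d.copy()
    for _ in range(20): s=d/(1+c["k1"]*(s@s))
    return P[:3,3],P[:3,:3]@np.array([s[0],-s[1],-1])
def onz(c,u,v,z):
    o,d=ray(c,u,v); return o+d*(z-o[2])/d[2]
def proj(c,p):
    K=np.array(c["intrinsics"]);P=np.array(c["pose"])
    q=P[:3,:3].T@(np.array(p)-P[:3,3]);s=np.array([q[0],-q[1]])/-q[2]
    s=s*(1+c["k1"]*(s@s)); return K[0,0]*s[0]+K[0,2],K[1,1]*s[1]+K[1,2]
def snap(n,f):
    c=calibration(n);p,d=snapshot(n);cv2.imwrite("pics/"+f,p[:,:,::-1]);np.save("pics/"+f+".npy",d);return c,p,d
E
python3 - <<'E'
from h import *
for n in("top","side"):
    c,p,d=snap(n,n+"1.png");print(n,c)
s=observe();print(s)
E
```

```text
top {'intrinsics': array([[542.0344045 ,   0.        , 320.50515975],
       [  0.        , 542.0344045 , 243.38068755],
       [  0.        ,   0.        ,   1.        ]]), 'k1': -0.00396921289697515, 'pose': array([[-3.77993972e-03,  9.93011050e-01, -1.17960869e-01,
         3.88402258e-01],
       [-9.99992214e-01, -3.88720724e-03, -6.79288400e-04,
        -2.27490875e-02],
       [-1.13307923e-03,  1.17957383e-01,  9.93018012e-01,
         1.07782436e+00],
       [ 0.00000000e+00,  0.00000000e+00,  0.00000000e+00,
         1.00000000e+00]])}
side {'intrinsics': array([[459.15837241,   0.        , 320.65649948],
       [  0.        , 459.15837241, 245.8547768 ],
       [  0.        ,   0.        ,   1.        ]]), 'k1': -0.07750595399401808, 'pose': array([[ 0.968086  ,  0.11138498, -0.22450587,  0.28645378],
       [-0.25052908,  0.40621144, -0.87876473, -0.75908045],
       [-0.00668434,  0.90696508,  0.42115278,  0.43581747],
       [ 0.        ,  0.        ,  0.        ,  1.        ]])}
{'clock': 0.1, 'qpos': array([-1.37179646e+00,  1.16429836e-01,  1.44220599e+00,  2.03761693e-05,
        1.58397560e+00, -3.77803970e-02]), 'dq': array([-0.00048317, -0.00089669, -0.00299509,  0.00048366,  0.0019465 ,
        0.00151623]), 'effort': array([ 1.84582233e-03, -7.33666921e+01, -6.33789539e+01, -7.83925032e-07,
        5.33708473e-03, -2.64696860e-05]), 'position': array([ 0.15831738, -0.65601714,  0.24763683]), 'tool_rot': array([-3.11859170e+00, -3.70945596e-01,  9.69262041e-05]), 'contact_force': array([ 0.31685608, -0.25698292, -1.00997906]), 'ft_torque': array([0.06223835, 0.02528311, 0.03053512]), 'gripper_force': 0.0, 'opening': 0.08539557704468603}
```

View pics/top1.png

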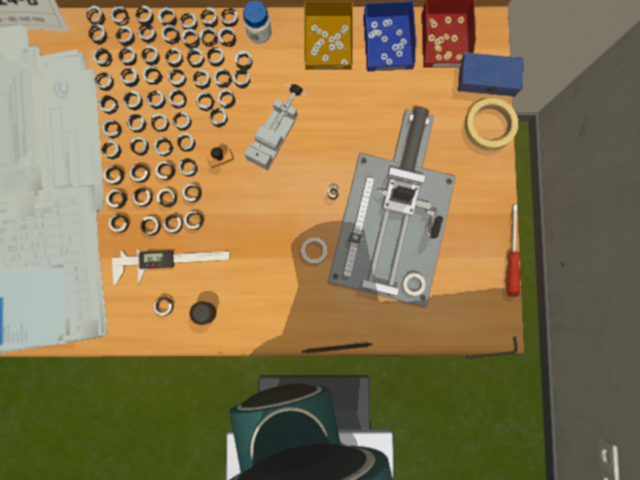

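View pics/side1.png

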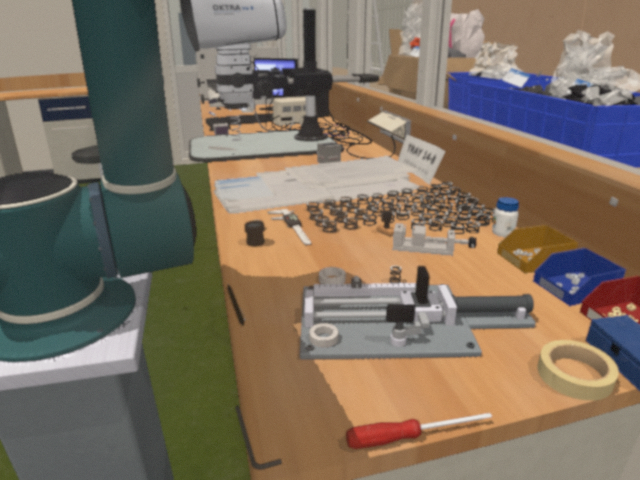

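The top view shows the rig with base corners near (362,155), (454,176), (426,305) and (329,284), the plate near (404,193), the knob near (436,227) and the index near (355,238). The side view shows the knob wing at (400,313) and the plate at (422,285).

```bash
cat > m.py <<'E'
from h import *
c=calibration("top")
P=[onz(c,*q,.012) for q in((362,155),(454,176),(426,305),(329,284))]
P=np.array(P);o=P.mean(0)
ex=P[0]+P[1]-P[2]-P[3];ex[2]=0;ex/=np.linalg.norm(ex);ey=np.array([-ex[1],ex[0],0])
o[2]=0
f=lambda x,y,z:o+ex*x+ey*y+np.array([0,0,z])
yaw=np.degrees(np.arctan2(ex[1],ex[0]))
E
python3 - <<'E'
from m import *
print(P,o,yaw,[np.linalg.norm(P[i]-P[i-1]) for i in range(4)])
print("knob",f(.013,-.075,.065),proj(c,f(.013,-.075,.078)));print("plate",f(.06,0,.075),proj(c,f(.06,0,.095)))
i=onz(c,355,238,.046);print("index",(i-o)@ex,(i-o)@ey)
s=observe();T=R.from_rotvec(s["tool_rot"]);print(T.as_matrix())
print("to above knob, tool axes cm",T.inv().apply(f(.013,-.075,.25)-s["position"])*100)
img=cv2.imread("pics/top1.png")[130:320,310:470];cv2.imwrite("pics/top1c.png",cv2.resize(img,None,fx=3.15,fy=3.15,interpolation=2))
w=calibration("wrist")["pose"];print(T.inv().apply(w[:3,3]-s["position"]),T.as_matrix().T@w[:3,:3])
E
```

```text
[[ 0.69440988 -0.10649188  0.012     ]
 [ 0.65034027 -0.29084329  0.012     ]
 [ 0.39297114 -0.22767014  0.012     ]
 [ 0.43466288 -0.03838928  0.012     ]] [ 0.54309605 -0.16584865  0.        ] -14.244273754364054 [np.float64(0.2685264769947733), np.float64(0.18954570086591913), np.float64(0.2650089001309835), np.float64(0.1938180773965027)]
knob [ 0.53724213 -0.24174154  0.065     ] (np.float64(438.2845532322152), np.float64(226.9046056836832))
plate [ 0.60125138 -0.18061203  0.075     ] (np.float64(406.1450685722073), np.float64(191.37878846628655))
index -0.04039301534655641 0.06977178294478009
[[ 9.72098223e-01  2.34574106e-01 -1.81426384e-04]
 [ 2.34574169e-01 -9.72097708e-01  1.00268736e-03]
 [ 5.88403179e-05 -1.01726854e-03 -9.99999481e-01]]
to above knob, tool axes cm [ 46.55305747 -31.38328276  -0.20165278]
[ 0.08238605  0.00107027 -0.12589972] [[-3.01940052e-04  9.46869950e-01  3.21616551e-01]
 [ 9.99999547e-01  5.76197736e-04 -7.57561776e-04]
 [-9.02627210e-04  3.21616177e-01 -9.46869695e-01]]
```

View pics/top1c.png

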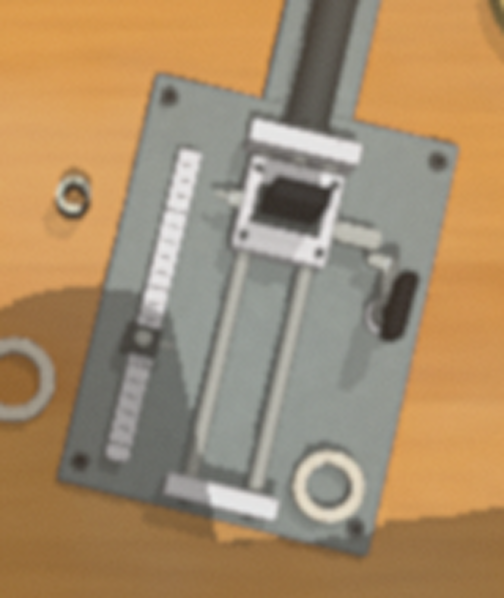

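The crop confirms the layout. The index saddle at (142,340) sits at rig x of about -40 mm, and the knob wing lies nearly along the rig's x. I'll move above the knob with the tool yawed so a quarter turn stays inside joint 6's range.

Call:
{"fn": "arm_command", "kwargs": {"targets": [{"dx": 46.5, "dy": -31.4, "rz": -152, "claw": 0.4}, {"dx": 46.5, "dy": -31.4, "rz": -152, "claw": 0.4}, {"dx": 46.5, "dy": -31.4, "rz": -152, "claw": 0.4}, {"dx": 46.5, "dy": -31.4, "rz": -152, "claw": 0.4}, {"dx": 46.5, "dy": -31.4, "rz": -152, "claw": 0.4}, {"dx": 46.5, "dy": -31.4, "rz": -152, "claw": 0.4}, {"dx": 46.5, "dy": -31.4, "rz": -152, "claw": 0.4}, {"dx": 46.5, "dy": -31.4, "rz": -152, "claw": 0.4}, {"dx": 46.5, "dy": -31.4, "rz": -152, "claw": 0.4}, {"dx": 46.5, "dy": -31.4, "rz": -152, "claw": 0.4}, {"dx": 46.5, "dy": -31.4, "rz": -152, "claw": 0.4}, {"dx": 46.5, "dy": -31.4, "rz": -152, "claw": 0.4}, {"dx": 46.5, "dy": -31.4, "rz": -152, "claw": 0.4}, {"dx": 46.5, "dy": -31.4, "rz": -152, "claw": 0.4}, {"dx": 46.5, "dy": -31.4, "rz": -152, "claw": 0.4}, {"dx": 46.5, "dy": -31.4, "rz": -152, "claw": 0.4}, {"dx": 46.5, "dy": -31.4, "rz": -152, "claw": 0.4}, {"dx": 46.5, "dy": -31.4, "rz": -152, "claw": 0.4}, {"dx": 46.5, "dy": -31.4, "rz": -152, "claw": 0.4}, {"dx": 46.5, "dy": -31.4, "rz": -152, "claw": 0.4}]}}

```text
schema error: expected keys rx, ry, rz, dx, dy, dz, claw
```

```bash
python3 - <<'E'
from m import *
s=observe();print(s["clock"],s["qpos"],s["position"],s["opening"]);M=R.from_rotvec(s["tool_rot"]).as_matrix();print(M)
print("yaw",np.degrees(np.arctan2(M[1,0],M[0,0])),"target",yaw+180)
print((M.T@(f(.013,-.075,.25)-s["position"]))*100)
E
```

```text
0.1 [-1.37179646e+00  1.16429836e-01  1.44220599e+00  2.03761693e-05
  1.58397560e+00 -3.77803970e-02] [ 0.15831738 -0.65601714  0.24763683] 0.08539557704468603
[[ 9.72098223e-01  2.34574106e-01 -1.81426384e-04]
 [ 2.34574169e-01 -9.72097708e-01  1.00268736e-03]
 [ 5.88403179e-05 -1.01726854e-03 -9.99999481e-01]]
yaw 13.566522859170222 target 165.75572624563594
[ 46.55305747 -31.38328276  -0.20165278]
```

Call:
{"fn": "arm_command", "kwargs": {"targets": [{"rx": 0, "ry": 0, "dz": 0, "dx": 46.5, "dy": -31.4, "rz": -152, "claw": 0.4}, {"rx": 0, "ry": 0, "dz": 0, "dx": 46.5, "dy": -31.4, "rz": -152, "claw": 0.4}, {"rx": 0, "ry": 0, "dz": 0, "dx": 46.5, "dy": -31.4, "rz": -152, "claw": 0.4}, {"rx": 0, "ry": 0, "dz": 0, "dx": 46.5, "dy": -31.4, "rz": -152, "claw": 0.4}, {"rx": 0, "ry": 0, "dz": 0, "dx": 46.5, "dy": -31.4, "rz": -152, "claw": 0.4}, {"rx": 0, "ry": 0, "dz": 0, "dx": 46.5, "dy": -31.4, "rz": -152, "claw": 0.4}, {"rx": 0, "ry": 0, "dz": 0, "dx": 46.5, "dy": -31.4, "rz": -152, "claw": 0.4}, {"rx": 0, "ry": 0, "dz": 0, "dx": 46.5, "dy": -31.4, "rz": -152, "claw": 0.4}, {"rx": 0, "ry": 0, "dz": 0, "dx": 46.5, "dy": -31.4, "rz": -152, "claw": 0.4}, {"rx": 0, "ry": 0, "dz": 0, "dx": 46.5, "dy": -31.4, "rz": -152, "claw": 0.4}, {"rx": 0, "ry": 0, "dz": 0, "dx": 46.5, "dy": -31.4, "rz": -152, "claw": 0.4}, {"rx": 0, "ry": 0, "dz": 0, "dx": 46.5, "dy": -31.4, "rz": -152, "claw": 0.4}, {"rx": 0, "ry": 0, "dz": 0, "dx": 46.5, "dy": -31.4, "rz": -152, "claw": 0.4}, {"rx": 0, "ry": 0, "dz": 0, "dx": 46.5, "dy": -31.4, "rz": -152, "claw": 0.4}, {"rx": 0, "ry": 0, "dz": 0, "dx": 46.5, "dy": -31.4, "rz": -152, "claw": 0.4}, {"rx": 0, "ry": 0, "dz": 0, "dx": 46.5, "dy": -31.4, "rz": -152, "claw": 0.4}, {"rx": 0, "ry": 0, "dz": 0, "dx": 46.5, "dy": -31.4, "rz": -152, "claw": 0.4}, {"rx": 0, "ry": 0, "dz": 0, "dx": 46.5, "dy": -31.4, "rz": -152, "claw": 0.4}, {"rx": 0, "ry": 0, "dz": 0, "dx": 46.5, "dy": -31.4, "rz": -152, "claw": 0.4}, {"rx": 0, "ry": 0, "dz": 0, "dx": 46.5, "dy": -31.4, "rz": -152, "claw": 0.4}]}}

```text
clock: 1.77
position: [0.5366, -0.2418, 0.2479]
tool_rot: [-0.622, -3.079, -0.0]
contact_force: [-0.1, 0.2, -0.2]
opening: 0.0512
gripper_force: 0.0
```

```bash
python3 - <<'E'
from m import *
s=observe();print(s["clock"],s["qpos"],s["position"],s["opening"]);M=R.from_rotvec(s["tool_rot"]).as_matrix();print(M)
print("yaw",np.degrees(np.arctan2(M[1,0],M[0,0])),"target",yaw+180)
print((M.T@(f(.013,-.075,.25)-s["position"]))*100)
cw,p,d=snap("wrist","w1.png")
for q in((.013,-.075,.078),(.06,0,.095)):print(proj(cw,f(*q)))
E
```

```text
1.7667 [-4.66629324e-01 -7.15503609e-02  1.63282036e+00 -2.65320757e-05
  1.58092604e+00 -1.63890453e+00] [ 0.53662248 -0.24176984  0.24793663] 0.051214299010244414
[[-9.21635621e-01  3.88056025e-01 -5.50811823e-04]
 [ 3.88055946e-01  9.21635786e-01  2.47755277e-04]
 [ 6.03790815e-04  1.45942858e-05 -9.99999818e-01]]
yaw 157.16640696609144 target 165.75572624563594
[-0.055887    0.02665701 -0.20637051]
(np.float64(321.1193510978123), np.float64(222.2447123040979))
(np.float64(420.6168388351622), np.float64(269.56940053432805))
```

View pics/w1.png

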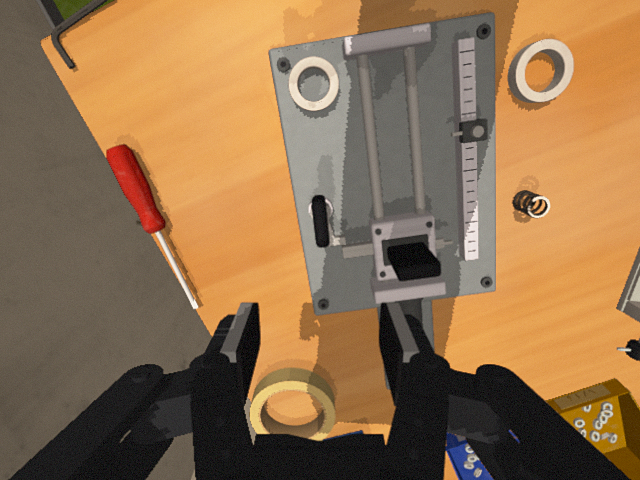

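The wrist view shows the knob wing centred at about (320,221), against a prediction of (321,222). Base corners are at (272,48), (494,13), (494,290) and (317,313), and the index tip is near (456,132). I'll refine the rig frame from this closer view.

```bash
cat > m2.py <<'E'
from h import *
import pickle,os
if not os.path.exists("rigf.pkl"):
    pickle.dump(calibration("wrist"),open("rigf.pkl","wb"))
cw=pickle.load(open("rigf.pkl","rb"))
P=np.array([onz(cw,*q,.012) for q in((494,290),(317,313),(272,48),(494,13))])
o=P.mean(0);o[2]=0
ex=P[0]+P[1]-P[2]-P[3];ex[2]=0;ex/=np.linalg.norm(ex);ey=np.array([-ex[1],ex[0],0])
f=lambda x,y,z:o+ex*x+ey*y+np.array([0,0,z])
rg=lambda p:((p-o)@ex,(p-o)@ey,p[2])
yaw=np.degrees(np.arctan2(ex[1],ex[0]))
E
python3 - <<'E'
from m2 import *
print(P,o,yaw,[np.linalg.norm(P[i]-P[i-1]) for i in range(4)])
print("index tip",rg(onz(cw,456,132,.036)),"saddle",rg(onz(cw,474,131,.046)))
k=onz(cw,320,221,.078)
p=cv2.imread("pics/w1.png");m=(p.max(2)<60).astype(np.uint8)[180:300,290:460]
n,l,st,ce=cv2.connectedComponentsWithStats(m)
for i in range(1,n):
    if st[i,4]>80:
        q=np.argwhere(l==i)[:,::-1].astype(np.float32)+[290,180]
        r=cv2.minAreaRect(q.astype(np.float32));print(st[i],ce[i]+[290,180],r)
        b=cv2.boxPoints(r);w=np.array([onz(cw,*a,.078) for a in b]);print([rg(a)[:2] for a in w])
s=observe();M=R.from_rotvec(s["tool_rot"]).as_matrix()
print("knob",rg(k),f(.013,-.075,.065),(M.T@(f(.013,-.075,.067)-s["position"]))*100)
E
```

```text
[[ 0.69582458 -0.10388604  0.012     ]
 [ 0.64897343 -0.29188726  0.012     ]
 [ 0.390901   -0.22844653  0.012     ]
 [ 0.43782574 -0.04041239  0.012     ]] [ 0.54338119 -0.16615806  0.        ] -13.81624065945969 [np.float64(0.2656921257737681), np.float64(0.1937510919754787), np.float64(0.26575573026676524), np.float64(0.19380084440376172)]
index tip (np.float64(-0.04018049317978961), np.float64(0.05260687181281136), np.float64(0.035999999999999976)) saddle (np.float64(-0.039699045294355834), np.float64(0.06441846601118079), np.float64(0.045999999999999985))
[ 22  15  17  52 675] [320.10666667 220.59555556] ((320.1280517578125, 220.65243530273438), (51.68196105957031, 13.583078384399414), 83.6598129272461)
[(np.float64(-0.011202409592357021), np.float64(-0.0801227060692482)), (np.float64(-0.010814351549619202), np.float64(-0.0691464653579501)), (np.float64(0.03340314430228), np.float64(-0.07065049893182522)), (np.float64(0.033058434822838476), np.float64(-0.08214486218587841))]
[  92   55   59   46 1889] [411.69507676 257.81365802] ((411.3199462890625, 257.7399597167969), (42.850677490234375, 55.012908935546875), 81.8698959350586)
[(np.float64(0.035183364691677044), np.float64(-0.027260041451327988)), (np.float64(0.03503401090951424), np.float64(0.018539158998774605)), (np.float64(0.07464910703911491), np.float64(0.021978134316900842)), (np.float64(0.07504862512798098), np.float64(-0.025666793872772074))]
knob (np.float64(0.010884386218622437), np.float64(-0.07564068030905229), np.float64(0.07800000000000001)) [ 0.5380944  -0.24209257  0.065     ] [-0.16136739  0.02507031 18.09369561]
```

Call:
{"fn": "arm_command", "kwargs": {"targets": [{"rx": 0, "ry": 0, "rz": -7, "dx": 0, "dy": 0, "dz": 4, "claw": 0.4}, {"rx": 0, "ry": 0, "rz": -7, "dx": 0, "dy": 0, "dz": 8, "claw": 0.4}, {"rx": 0, "ry": 0, "rz": -7, "dx": 0, "dy": 0, "dz": 11, "claw": 0.4}, {"rx": 0, "ry": 0, "rz": -7, "dx": 0, "dy": 0, "dz": 14, "claw": 0.4}, {"rx": 0, "ry": 0, "rz": -7, "dx": 0, "dy": 0, "dz": 16, "claw": 0.4}, {"rx": 0, "ry": 0, "rz": -7, "dx": 0, "dy": 0, "dz": 17.5, "claw": 0.4}, {"rx": 0, "ry": 0, "rz": -7, "dx": 0, "dy": 0, "dz": 18.2, "claw": 0.4}, {"rx": 0, "ry": 0, "rz": -7, "dx": 0, "dy": 0, "dz": 18.2, "claw": 0.6}, {"rx": 0, "ry": 0, "rz": -7, "dx": 0, "dy": 0, "dz": 18.2, "claw": 0.8}, {"rx": 0, "ry": 0, "rz": -7, "dx": 0, "dy": 0, "dz": 18.2, "claw": 1}, {"rx": 0, "ry": 0, "rz": -7, "dx": 0, "dy": 0, "dz": 18.2, "claw": 1}, {"rx": 0, "ry": 0, "rz": -7, "dx": 0, "dy": 0, "dz": 18.2, "claw": 1}, {"rx": 0, "ry": 0, "rz": -7, "dx": 0, "dy": 0, "dz": 18.2, "claw": 1}, {"rx": 0, "ry": 0, "rz": -7, "dx": 0, "dy": 0, "dz": 18.2, "claw": 1}]}}

```text
clock: 2.98
position: [0.5374, -0.2416, 0.0679]
tool_rot: [0.443, 3.108, 0.001]
contact_force: [-0.5, 5.2, 2.9]
opening: 0.0112
gripper_force: 58.7
```

Call:
{"fn": "arm_command", "kwargs": {"targets": [{"rx": 0, "ry": 0, "rz": 5, "dx": 0, "dy": 0, "dz": 0, "claw": 1}, {"rx": 0, "ry": 0, "rz": 10, "dx": 0, "dy": 0, "dz": 0, "claw": 1}, {"rx": 0, "ry": 0, "rz": 15, "dx": 0, "dy": 0, "dz": 0, "claw": 1}, {"rx": 0, "ry": 0, "rz": 20, "dx": 0, "dy": 0, "dz": 0, "claw": 1}, {"rx": 0, "ry": 0, "rz": 25, "dx": 0, "dy": 0, "dz": 0, "claw": 1}, {"rx": 0, "ry": 0, "rz": 30, "dx": 0, "dy": 0, "dz": 0, "claw": 1}, {"rx": 0, "ry": 0, "rz": 35, "dx": 0, "dy": 0, "dz": 0, "claw": 1}, {"rx": 0, "ry": 0, "rz": 40, "dx": 0, "dy": 0, "dz": 0, "claw": 1}, {"rx": 0, "ry": 0, "rz": 45, "dx": 0, "dy": 0, "dz": 0, "claw": 1}, {"rx": 0, "ry": 0, "rz": 50, "dx": 0, "dy": 0, "dz": 0, "claw": 1}, {"rx": 0, "ry": 0, "rz": 55, "dx": 0, "dy": 0, "dz": 0, "claw": 1}, {"rx": 0, "ry": 0, "rz": 60, "dx": 0, "dy": 0, "dz": 0, "claw": 1}, {"rx": 0, "ry": 0, "rz": 65, "dx": 0, "dy": 0, "dz": 0, "claw": 1}, {"rx": 0, "ry": 0, "rz": 70, "dx": 0, "dy": 0, "dz": 0, "claw": 1}, {"rx": 0, "ry": 0, "rz": 75, "dx": 0, "dy": 0, "dz": 0, "claw": 1}, {"rx": 0, "ry": 0, "rz": 80, "dx": 0, "dy": 0, "dz": 0, "claw": 1}, {"rx": 0, "ry": 0, "rz": 84, "dx": 0, "dy": 0, "dz": 0, "claw": 1}, {"rx": 0, "ry": 0, "rz": 87, "dx": 0, "dy": 0, "dz": 0, "claw": 1}, {"rx": 0, "ry": 0, "rz": 87, "dx": 0, "dy": 0, "dz": 0, "claw": 1}, {"rx": 0, "ry": 0, "rz": 87, "dx": 0, "dy": 0, "dz": 0, "claw": 1}]}}

```text
clock: 4.65
position: [0.539, -0.2405, 0.068]
tool_rot: [2.46, 1.95, 0.009]
contact_force: [17.6, 14.1, -3.1]
opening: 0.0111
gripper_force: 58.4
```

```bash
python3 - <<'E'
from m2 import *
s=observe();M=R.from_rotvec(s["tool_rot"]).as_matrix();print(s["contact_force"],s["ft_torque"],s["opening"],s["qpos"])
print("yaw",np.degrees(np.arctan2(M[1,0],M[0,0])),yaw+90,rg(s["position"]))
E
```

```text
[17.55566615 14.0813677  -3.08227264] [ 2.25696694 -2.58027103 -0.02545802] 0.011118387860689267 [-0.46481632  0.03852153  1.82391491  0.0041854   1.27481293 -0.23554426]
yaw 76.79465594775162 76.1837593405403 (np.float64(0.013463041084720507), np.float64(-0.07326573869578258), np.float64(0.06795014768214079))
```

Call:
{"fn": "arm_command", "kwargs": {"targets": [{"rx": 0, "ry": 0, "rz": 0, "dx": 0, "dy": 0, "dz": 0, "claw": 0.7}, {"rx": 0, "ry": 0, "rz": 0, "dx": 0, "dy": 0, "dz": 0, "claw": 0.4}, {"rx": 0, "ry": 0, "rz": 0, "dx": 0, "dy": 0, "dz": 0, "claw": 0.4}, {"rx": 0, "ry": 0, "rz": 0, "dx": 0, "dy": 0, "dz": 0, "claw": 0.4}, {"rx": 0, "ry": 0, "rz": 0, "dx": 0, "dy": 0, "dz": -3, "claw": 0.4}, {"rx": 0, "ry": 0, "rz": 0, "dx": 0, "dy": 0, "dz": -7, "claw": 0.4}, {"rx": 0, "ry": 0, "rz": 0, "dx": 0, "dy": 0, "dz": -11, "claw": 0.4}, {"rx": 0, "ry": 0, "rz": 0, "dx": 3, "dy": 2, "dz": -13, "claw": 0.4}, {"rx": 0, "ry": 0, "rz": 0, "dx": 6, "dy": 4, "dz": -13, "claw": 0.4}, {"rx": 0, "ry": 0, "rz": 0, "dx": 7.4, "dy": 4.7, "dz": -13, "claw": 0.4}, {"rx": 0, "ry": 0, "rz": 0, "dx": 7.4, "dy": 4.7, "dz": -13, "claw": 0.4}, {"rx": 0, "ry": 0, "rz": 0, "dx": 7.4, "dy": 4.7, "dz": -13, "claw": 0.4}]}}

```text
clock: 5.65
position: [0.5994, -0.1801, 0.1958]
tool_rot: [-2.46, -1.953, 0.001]
contact_force: [-0.0, -0.1, -0.2]
opening: 0.0513
gripper_force: 0.0
```

```bash
python3 - <<'E'
from m2 import *
s=observe();M=R.from_rotvec(s["tool_rot"]).as_matrix();print(s["opening"],rg(s["position"]),np.degrees(np.arctan2(M[1,0],M[0,0])))
c2,p,d=snap("wrist","w2.png")
for q in((.06,0,.095),(.013,-.075,.078),(-.040,.0526,.036)):print(proj(c2,f(*q)))
E
```

```text
0.05129568372089108 (np.float64(0.057681500470572154), np.float64(-0.00016451967172747065), np.float64(0.1957597245352681)) 76.87787561937624
(np.float64(322.6741300653935), np.float64(248.50315215431405))
(np.float64(259.11223135980475), np.float64(333.1642832343485))
(np.float64(190.79406037129672), np.float64(155.10410655078397))
```

View pics/w2.png

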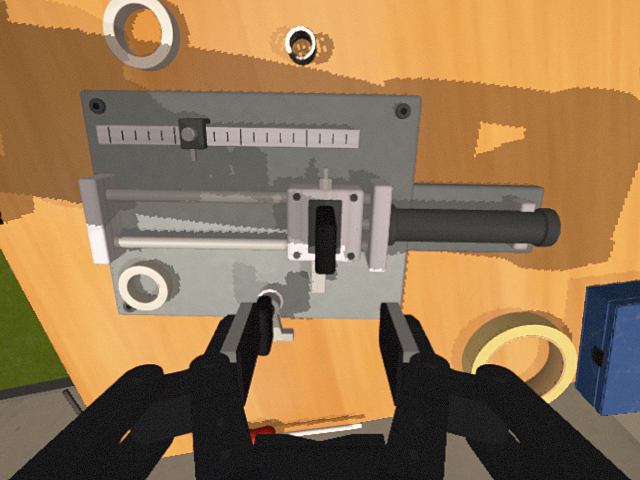

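The wrist view shows the knob turned, with its latch arm pointing to -y near (285,336). The plate is at (326,240), the slide pointer tip at (326,171) and the index tip at (194,159).

```bash
python3 - <<'E'
from m2 import *
c2=calibration("wrist");d=np.load("pics/w2.png.npy")
def pt(u,v):
    o_,r=ray(c2,u,v);fw=c2["pose"][:3,:3]@[0,0,-1.];return rg(o_+r*d[int(v),int(u)]/(r@fw))
for n,q in dict(block=(381,220),carr=(296,230),platetop=(326,258),platetop2=(326,230)).items():print(n,np.round(pt(*q),4))
a=rg(onz(c2,326,171,.036));b=rg(onz(c2,194.5,159,.036));print(a,b,a[0]-b[0])
p=cv2.imread("pics/w2.png");g=p[:,:,2].astype(int)
print(g[150:162:3,180:210]);print(g[172:180:3,312:340])
for u in range(310,345,2):print(u,np.round(pt(u,262),3))
E
```

```text
block [0.1045 0.0063 0.0489]
carr [ 0.0391 -0.0051  0.04  ]
platetop [ 0.062  -0.0072  0.095 ]
platetop2 [0.0617 0.0121 0.0955]
(np.float64(0.06220193850233074), np.float64(0.041091145308603874), np.float64(0.035999999999999976)) (np.float64(-0.03767461772136228), np.float64(0.04914222281681443), np.float64(0.035999999999999976)) 0.09987655622369301
[[ 96  99  97 108 100 102  97  98 100  97 108 124 126 131 114  83  90 101
   97  96  98 104  96 100 100  97  97 104  94  96]
 [104  92  98  97  94  93 101  91  97  97 100 127 125 125 125  82  86  93
  100 100  98 101  97  97  99 102 101  93  97  97]
 [ 98 105  99  98  97  98  97 104  95  98 101 116 124 127 123  97  78 101
  104  99  98 104  98  99 102 100 100  94  99 102]
 [ 96  97  97  96  96  96 101  98 100  97 101 114 124 128 129 103  82  95
   96  96 102  99  99  99  97  98  97  97  96  96]]
[[101 103 102 104 101  96 113 114 118 117 120 126 149 156 155 142 123 114
  116 117 115 116 118 120 120 116 120 118]
 [ 93  97 100 101  95 103 114 119 118 116 118 125 142 153 152 145 119 112
  119 123 121 116 120 117 116 117 118 119]
 [ 97  97 101 100 100  97  98 100 117 112 111 126 153 151 153 139 116 113
  113 103  99 110 111 112 105  93 100  95]]
310 [ 0.05  -0.043  0.013]
312 [ 0.052 -0.034  0.036]
314 [ 0.054 -0.034  0.036]
316 [ 0.055 -0.011  0.094]
318 [ 0.057 -0.01   0.094]
320 [ 0.058 -0.01   0.096]
322 [ 0.059 -0.009  0.097]
324 [ 0.061 -0.01   0.096]
326 [ 0.062 -0.01   0.095]
328 [ 0.063 -0.01   0.096]
330 [ 0.065 -0.01   0.095]
332 [ 0.066 -0.01   0.094]
334 [ 0.067 -0.01   0.096]
336 [ 0.073 -0.043  0.013]
338 [ 0.075 -0.044  0.011]
340 [ 0.077 -0.043  0.012]
342 [ 0.078 -0.043  0.013]
344 [ 0.08  -0.043  0.013]
```

Call:
{"fn": "arm_command", "kwargs": {"targets": [{"rx": 0, "ry": 0, "rz": 0.7, "dx": 0, "dy": 0.4, "dz": 3, "claw": 0.4}, {"rx": 0, "ry": 0, "rz": 0.7, "dx": 0, "dy": 0.4, "dz": 6, "claw": 0.4}, {"rx": 0, "ry": 0, "rz": 0.7, "dx": 0, "dy": 0.4, "dz": 8.5, "claw": 0.4}, {"rx": 0, "ry": 0, "rz": 0.7, "dx": 0, "dy": 0.4, "dz": 10.5, "claw": 0.4}, {"rx": 0, "ry": 0, "rz": 0.7, "dx": 0, "dy": 0.4, "dz": 11.5, "claw": 0.4}, {"rx": 0, "ry": 0, "rz": 0.7, "dx": 0, "dy": 0.4, "dz": 12, "claw": 0.4}, {"rx": 0, "ry": 0, "rz": 0.7, "dx": 0, "dy": 0.4, "dz": 12, "claw": 0.6}, {"rx": 0, "ry": 0, "rz": 0.7, "dx": 0, "dy": 0.4, "dz": 12, "claw": 0.8}, {"rx": 0, "ry": 0, "rz": 0.7, "dx": 0, "dy": 0.4, "dz": 12, "claw": 1}, {"rx": 0, "ry": 0, "rz": 0.7, "dx": 0, "dy": 0.4, "dz": 12, "claw": 1}, {"rx": 0, "ry": 0, "rz": 0.7, "dx": 0, "dy": 0.4, "dz": 12, "claw": 1}, {"rx": 0, "ry": 0, "rz": 0.7, "dx": 0, "dy": 0.4, "dz": 12, "claw": 1}]}}

```text
clock: 6.7
position: [0.6031, -0.1816, 0.078]
tool_rot: [2.474, 1.936, -0.0]
contact_force: [-9.9, 1.6, 7.5]
opening: 0.0128
gripper_force: 58.8
```

```bash
python3 - <<'E'
from m2 import *
s=observe();M=R.from_rotvec(s["tool_rot"]).as_matrix();print(s["opening"],s["gripper_force"],rg(s["position"]),M.T@ex,M.T@[0,0,1],s["contact_force"])
E
```

```text
0.012825282362214788 58.84372651576996 (np.float64(0.06169118415978084), np.float64(-0.0007705483525606866), np.float64(0.07803730174781903)) [1.51159420e-03 9.99998833e-01 2.23640518e-04] [-4.06524630e-04  2.24255256e-04 -9.99999892e-01] [-9.93782216  1.57063223  7.47269143]
```

Call:
{"fn": "arm_command", "kwargs": {"targets": [{"rx": 0, "ry": 0, "rz": 0, "dx": 0, "dy": -0.6, "dz": 0, "claw": 1}, {"rx": 0, "ry": 0, "rz": 0, "dx": 0, "dy": -1.2, "dz": 0, "claw": 1}, {"rx": 0, "ry": 0, "rz": 0, "dx": 0, "dy": -1.8, "dz": 0, "claw": 1}, {"rx": 0, "ry": 0, "rz": 0, "dx": 0, "dy": -2.4, "dz": 0, "claw": 1}, {"rx": 0, "ry": 0, "rz": 0, "dx": 0, "dy": -3, "dz": 0, "claw": 1}, {"rx": 0, "ry": 0, "rz": 0, "dx": 0, "dy": -3.6, "dz": 0, "claw": 1}, {"rx": 0, "ry": 0, "rz": 0, "dx": 0, "dy": -4.2, "dz": 0, "claw": 1}, {"rx": 0, "ry": 0, "rz": 0, "dx": 0, "dy": -4.8, "dz": 0, "claw": 1}, {"rx": 0, "ry": 0, "rz": 0, "dx": 0, "dy": -5.4, "dz": 0, "claw": 1}, {"rx": 0, "ry": 0, "rz": 0, "dx": 0, "dy": -6, "dz": 0, "claw": 1}, {"rx": 0, "ry": 0, "rz": 0, "dx": 0, "dy": -6.6, "dz": 0, "claw": 1}, {"rx": 0, "ry": 0, "rz": 0, "dx": 0, "dy": -7.2, "dz": 0, "claw": 1}, {"rx": 0, "ry": 0, "rz": 0, "dx": 0, "dy": -7.8, "dz": 0, "claw": 1}, {"rx": 0, "ry": 0, "rz": 0, "dx": 0, "dy": -8.4, "dz": 0, "claw": 1}, {"rx": 0, "ry": 0, "rz": 0, "dx": 0, "dy": -8.9, "dz": 0, "claw": 1}, {"rx": 0, "ry": 0, "rz": 0, "dx": 0, "dy": -9.3, "dz": 0, "claw": 1}, {"rx": 0, "ry": 0, "rz": 0, "dx": 0, "dy": -9.6, "dz": 0, "claw": 1}, {"rx": 0, "ry": 0, "rz": 0, "dx": 0, "dy": -9.6, "dz": 0, "claw": 1}, {"rx": 0, "ry": 0, "rz": 0, "dx": 0, "dy": -9.6, "dz": 0, "claw": 1}]}}

```text
clock: 8.28
position: [0.5112, -0.1585, 0.0781]
tool_rot: [2.471, 1.934, 0.005]
contact_force: [9.8, -0.5, 2.2]
opening: 0.0132
gripper_force: 59.6
```

```bash
python3 - <<'E'
from m2 import *
s=observe();print(s["opening"],s["gripper_force"],rg(s["position"]),s["contact_force"])
c3,p,d=snap("wrist","w3.png")
u,v=map(int,proj(c3,f(-.038,.047,.036)));print(u,v)
x0,y0=max(u-80,0),max(v-70,0)
cv2.imwrite("pics/w3c.png",cv2.resize(cv2.imread("pics/w3.png")[y0:y0+120,x0:x0+160],None,fx=5,fy=5,interpolation=cv2.INTER_CUBIC));print(x0,y0)
E
```

```text
0.013169853278942456 59.63514804840088 (np.float64(-0.033074232893870625), np.float64(-0.0002522604211816007), np.float64(0.07806079654373116)) [ 9.79445725 -0.53745093  2.23795486]
307 195
227 125
```

View pics/w3c.png

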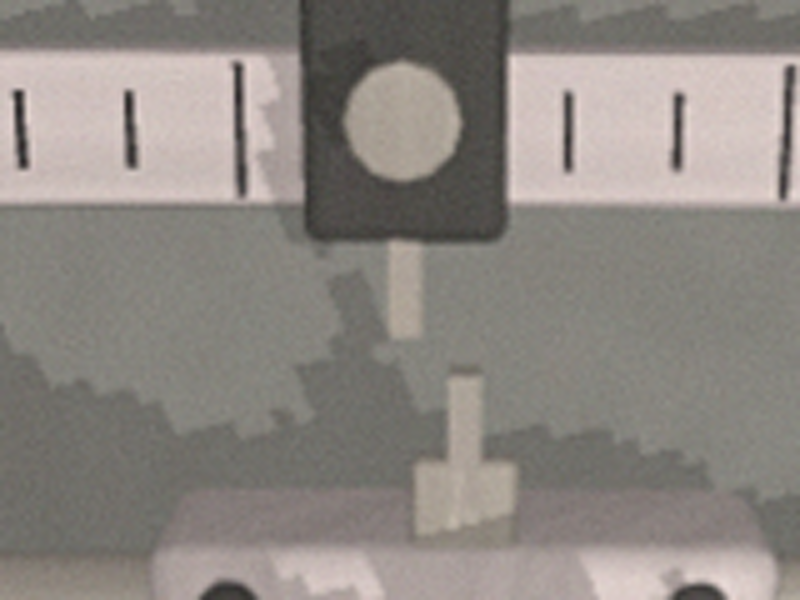

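The index tongue is centred at column 406 and the slide pointer at 465. At about 12 px/mm that leaves about 5 mm to go.

Call:
{"fn": "arm_command", "kwargs": {"targets": [{"rx": 0, "ry": 0, "rz": 0, "dx": 0, "dy": -0.2, "dz": 0, "claw": 1}, {"rx": 0, "ry": 0, "rz": 0, "dx": 0, "dy": -0.4, "dz": 0, "claw": 1}, {"rx": 0, "ry": 0, "rz": 0, "dx": 0, "dy": -0.5, "dz": 0, "claw": 1}, {"rx": 0, "ry": 0, "rz": 0, "dx": 0, "dy": -0.5, "dz": 0, "claw": 1}, {"rx": 0, "ry": 0, "rz": 0, "dx": 0, "dy": -0.5, "dz": 0, "claw": 1}, {"rx": 0, "ry": 0, "rz": 0, "dx": 0, "dy": -0.5, "dz": 0, "claw": 1}, {"rx": 0, "ry": 0, "rz": 0, "dx": 0, "dy": -0.5, "dz": 0, "claw": 1}, {"rx": 0, "ry": 0, "rz": 0, "dx": 0, "dy": -0.5, "dz": 0, "claw": 1}, {"rx": 0, "ry": 0, "rz": 0, "dx": 0, "dy": -0.5, "dz": 0, "claw": 1}, {"rx": 0, "ry": 0, "rz": 0, "dx": 0, "dy": -0.5, "dz": 0, "claw": 1}]}}

```text
clock: 9.17
position: [0.5065, -0.1573, 0.078]
tool_rot: [2.471, 1.934, 0.005]
contact_force: [10.6, 0.5, 1.8]
opening: 0.013
gripper_force: 59.6
```

```bash
python3 - <<'E'
from m2 import *
s=observe();print(s["opening"],s["gripper_force"],rg(s["position"]),s["contact_force"])
c3,p,d=snap("wrist","w4.png")
cv2.imwrite("pics/w4c.png",cv2.resize(cv2.imread("pics/w4.png")[125:385,180:420],None,fx=2.3,fy=2.3,interpolation=cv2.INTER_CUBIC))
E
```

```text
0.013039217696051491 59.591031074523926 (np.float64(-0.0379073018124461), np.float64(-0.0002302202872723983), np.float64(0.07804362894871533)) [10.62585278  0.53432302  1.76919101]
```

View pics/w4c.png

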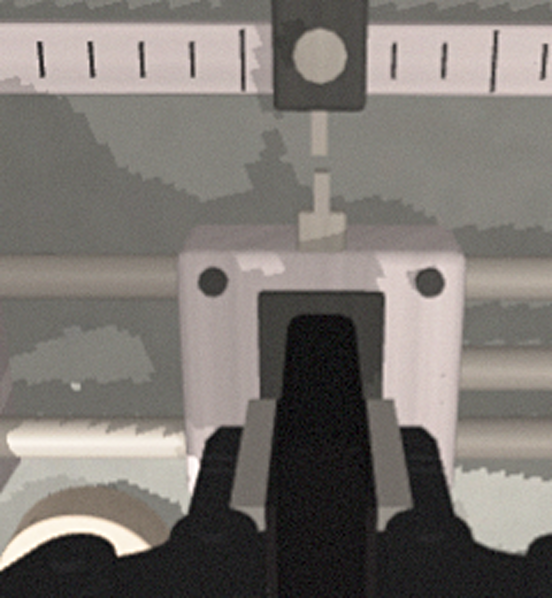

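The two tongues are in line, at columns 319 and 321. The plate is held at 60 N and the arm is still, so I'm handing in.

```bash
python3 -c "
from rig import *
print(close_job())"
```

```text
the job is handed in; nothing more can be done
None
```

I turned the lock knob free with the slide at home, drew the slide out until its pointer was in line with the index (under 1 mm off in the last picture), and handed the job in at about 9 s still holding the plate; the hand-in returned no verdict.

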